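# Load the spice jars into the single-file jar lane

## Task

Load the red-, yellow- and green-capped spice jars into the jar lane one at a time through its open, flared mouth, red first, then yellow, then green, all standing upright in single file. Then push the row on under the clear roof until you feel the sprung plate at the hidden end bottom out, and leave the jars there snug one against the other. Push gently, for they are glass and must not be rammed, and leave everything else on the counter where it is.

Things in the scene. Friction and masses are not known exactly. Their poses are not given: they have to be found in the camera images.
- rack: fixed jar lane 68 mm wide inside, without a floor (jars slide on the counter). Origin: on the counter in the middle of the mouth, below the roof's front edge; y points into the lane along its middle, x across it, z up. Side walls 6 mm thick. A row of three jars slides with about 2 to 6 N. A jar pressed on the lane with over 40 N counts as rammed
- rack_rails (a point): counter-level point midway between the front ends of the two aluminium guide rails, 40 mm before the mouth (lane y = -40 mm). The rails are 30 mm high, inner faces 68 mm apart, and run on into the lane. In front of this point rail-high wings flare outward for 50 mm (to lane y = -90 mm), to about 99 mm apart. Rails and wings are polished and slippery
- rack_roof (a point): middle of the roof's front edge, on its top, 92 mm above the counter. The roof is 6 mm thick (underside 86 mm), 80 mm wide, clear plastic for the first 100 mm. Straight-down fingers cannot pass this edge; fingers leaning 30 to 45 deg into the lane can push below it
- rack_housing (a point): top of the closed green housing where it begins, 100 mm inside the mouth; it ends at 275 mm and hides the sprung end plate, whose depth is set differently each time. Plate bottomed, its face is 200 to 222 mm inside the mouth, so a row of three jars ends 8 to 30 mm inside the roof's edge. A fixed salt shaker stands on it, to 158 mm high, 219 to 251 mm inside
- end_plate (a joint): how far the sprung end plate is pressed, in m: 0 free, 0.012 bottomed on its hard stop; the spring (under 1 N) is too weak to push the row back out
- jar_red: glass spice jar with a red cap, upright cylinder 64 mm in diameter (cap 62 mm), 78 mm high, 0.13 to 0.25 kg; origin at the centre of its underside, z up along its axis
- jar_yellow: glass spice jar with a yellow cap, upright cylinder 64 mm in diameter (cap 62 mm), 78 mm high, 0.13 to 0.25 kg; origin at the centre of its underside, z up along its axis
- jar_green: glass spice jar with a green cap, upright cylinder 64 mm in diameter (cap 62 mm), 78 mm high, 0.13 to 0.25 kg; origin at the centre of its underside, z up along its axis
- jar_blue: glass spice jar with a blue cap, upright cylinder 64 mm in diameter (cap 62 mm), 78 mm high, 0.13 to 0.25 kg; origin at the centre of its underside, z up along its axis; not part of the job
- gasket: grey silicone gasket ring, 90 mm outside, 68 mm inside, 6 mm high, lying flat; origin at the centre of its underside; leave alone
- screwdriver: steel screwdriver lying on the counter, 190 mm long along its x, handle to -x; leave alone
- lid_cap: red plastic blender lid cap, a disc 80 mm in diameter and 18 mm thick with a 46 mm knob, 36 mm high in all; origin at the centre of its underside; leave alone
- mug: blue mug, 80 mm in diameter, 90 mm high, handle to its +y; origin at the centre of its underside; leave alone
- blender_jar: glass blender jar, 90 mm wide at the foot, 120 mm at the rim, 200 mm high, handle to its +y; origin at the centre of its underside; leave alone
Not all that is in view belongs to the job. Leave any purple look-alike of the jar_yellow alone.

How it is judged:
By the outcome, as a careful person would: the job done as asked, in the order asked, and still so for the second after the job is handed in, with the robot touching nothing.
It also fails if it takes over 72 s, if anything falls off the work surface, if the arm or the gripper's body presses on something with over 40 N, if the wrist force passes 120 N, or if a joint passes its speed limit or range.

## Robot

A 7-joint arm with a two-finger parallel gripper is mounted at the origin on the work surface. World frame = base frame: x ahead of the robot, y to its left, z up, the work surface at z = 0. Lengths are in m, angles in rad, forces in N, time in s.
With the tool pointing down it reaches from about 0.425 to 0.925 m from the base axis. Payload 6.8 kg.
Tool frame: the origin (TCP) lies at the very end of the fingers, on their centre line; the grasp point (between the pads) lies 19 mm behind it (grip_point_offset is the distance from the TCP to the grasp point, in m); z points along the fingers, y is the line along which they close (so a half turn about z gives the same grasp; the last joint's range is limited). The gripper opens to 85 mm and grips with 20 to 120 N. Pads are 22 mm wide; open, the fingers measure 114 mm over their backs; the gripper's body (76 mm by 85 mm) begins 54 mm behind the grasp point. The pads swing forward as they close: fully open they stand 13 mm farther back than shut.
Start: joints at [-1.354, 0.477, 0.022, 1.555, -0.011, 1.109, -0.083], TCP at [0.215, 0.64, 0.231] pointing down, gripper open.
Joint ranges: [-2.96, 2.96], [-0.34, 2.1], [-1.41, 1.46], [0.24, 2.44], [-1.37, 4.51], [0.17, 1.92], [-2.96, 2.96]. Speed limits (rad/s): [2.39, 2.39, 3.14, 3.14, 3.14, 3.14, 3.14].

## Interface

Orientations are given as a unit quaternion [w, x, y, z].
In Python, from station import * gives the robot as it stands.
- The arm moves only by the tool carry_out, never from a script. Its argument "rows" is text: rows parted by semicolons, each of 4 numbers parted by spaces: the shift along the world's x, y, z in mm, then the turn about the world's z in degrees. In form: dx dy dz yaw; .... A call has 1 to 10 rows; each row shifts and turns the commanded pose from where the row before left it; what a row does not reach is not made up. A row lasts 1/8 s, in which the tool goes at most 62.5 mm and 10.7 degrees, less where a joint would pass 70% of its speed; a pose out of reach is approached as far as the arm can. A call is refused whole if a number of a shift passes 62.5 or a number of a turn 10.7, either way. A call with a gripper value outside its range is refused whole. "claw" is the finger opening in mm, from 0 to 85.4, set as the call begins (left out, the last holds). The fingers move at their own pace and stop on an object; "force" is the grip in N (left out, the last holds). Time passes only in rows, so rows that do not move let the fingers close. It gives the time, the measured TCP pose, the force, the opening and the grip force at its end, in the units of the state.
- get_obs(): the state, without advancing time (a new reading comes with each control period).
- read_camera(name): name is "side" or "top"; returns a dict with "img" (400x640x3 uint8, blue, green, red), "fov_y" (degrees; the focal length in pixels is half the picture's height over the tangent of half this angle, whatever the lens; pixels are square), "cx", "cy" (the principal point, pixels), "distortion" ([k1, k2, p1, p2, k3] as OpenCV has them; the pictures are not rectified), "world_to_cam" (4x4, takes a point from world to camera coordinates). Camera axes: x right, y up, looking along -z (the intrinsics and any distortion apply to the point x, -y, -z); pixel columns grow to the right and rows downward; lengths in m; the calibration is good to about 2 mm. A picture is of the moment at which its call begins. There is no depth.
- hand_in(): hands the job in; it is judged then, once.
Trained networks look in the newest picture that a camera, given by its name, has taken for a name from the list of things; names that differ only in an ending like _2 or _b are one class to them, and where a whole thing is asked for, a point or a joint stands for the part that bears it (a point fixed in the world has none). Each returns a list of dicts, best first, with "confidence" (0 to 1); they miss things now and then, are a little off and sometimes report something else, mostly with a low value. They report only what shows in the picture. A call takes as long as a camera call. They do not tell look-alikes from the thing itself.
- recognise(camera, thing): "centre" ([column, row] in pixels, amid what is visible of it).
- outline_of(camera, thing): "pixels" (400x640 bool, what is visible of it) and "centre" ([column, row] in pixels, amid what is visible of it).
- place_of(camera, thing): "centre" ([column, row] in pixels: a listed point, or the origin of a listed thing).
The state is a dict: "t": time; "q": joint angles; "joint_vel": joint speeds; "joint_torque": joint torques, N m; "eef_pos": TCP position; "tool_rot": TCP orientation; "contact_force": force on the tool from outside, world axes, zero at the start; "torque": the same for the moment, N m; "gripper_width": opening from 0.0 (shut) to 1.0 (fully open); "grasp_force": force on a finger pad.
Only numpy, scipy, OpenCV 4.12 (cv2) and the standard library are available. Lean on these libraries where they do the work, as an engineer would, in place of code of your own. Each camera call takes 0.05 s, during which the arm holds its last target. There are 200 camera calls.

## Working session

There is one attempt and no reset: what is moved stays moved. The work goes in short steps, Python scripts to look and compute and a tool call to move; the robot and the scene stay as the last step left them, time stands still between calls to the robot, and variables do not carry over. Pictures are saved under pics/ and viewed, at most 10 in all, crops included, and the job is handed in when it is done.

Besides the shell and the picture viewer there is one more tool, called as a command line: name --argument value ..., lists and objects as JSON in quotes. carry_out: Moves the arm, as the interface text tells. Its arguments: {"type":"object","properties":{"rows":{"type":"string"},"claw":{"type":"number"},"force":{"type":"number"}},"required":["rows"]}

```bash
mkdir -p pics; cat > h.py <<'E'
from station import *
import numpy as np, cv2
def cam(n):
    c=read_camera(n); return c
def ray(c,px):
    f=200/np.tan(np.radians(c["fov_y"])/2)
    K=np.array([[f,0,c["cx"]],[0,f,c["cy"]],[0,0,1.]])
    u=cv2.undistortPoints(np.array([[px]],float),K,np.array(c["distortion"],float))[0,0]
    T=np.array(c["world_to_cam"]);R=T[:3,:3]
    d=R.T@np.array([u[0],-u[1],-1]); o=-R.T@T[:3,3]
    return o,d
def at(c,px,z):
    o,d=ray(c,px); return o+d*(z-o[2])/d[2]
def proj(c,P):
    f=200/np.tan(np.radians(c["fov_y"])/2)
    K=np.array([[f,0,c["cx"]],[0,f,c["cy"]],[0,0,1.]])
    T=np.array(c["world_to_cam"]);p=T[:3,:3]@np.array(P)+T[:3,3]
    return cv2.projectPoints(np.array([[p[0],-p[1],-p[2]]]),np.zeros(3),np.zeros(3),K,np.array(c["distortion"],float))[0][0,0]
E
python3 - <<'E'
from h import *
np.set_printoptions(precision=4,suppress=True)
o=get_obs();print({k:np.round(v,3) for k,v in o.items()})
Z=dict(rack=0,rack_rails=0,rack_roof=.092,rack_housing=None,jar_red=0,jar_yellow=0,jar_green=0,jar_blue=0,gasket=0,screwdriver=0.01,lid_cap=0,mug=0,blender_jar=0)
for n in("side","top"):
    c=cam(n);cv2.imwrite(f"pics/{n}0.png",c["img"])
    print(n,c["fov_y"],"cam pos",ray(c,[320,200])[0])
    for t,z in Z.items():
        for r in place_of(n,t)[:3]:
            print(n,t,round(r["confidence"],2),np.round(r["centre"],1),at(c,r["centre"],z if z is not None else .1))
E
```

```text
{'t': np.float64(0.0), 'q': array([-1.354,  0.478,  0.022,  1.556, -0.011,  1.109, -0.083]), 'joint_vel': array([ 0.001, -0.   , -0.   ,  0.002,  0.001, -0.   ,  0.001]), 'joint_torque': array([  0.   , -59.646,   1.608, -28.12 ,   0.012,   0.009,   0.   ]), 'eef_pos': array([0.215, 0.639, 0.23 ]), 'tool_rot': array([-0.   ,  0.162,  0.987, -0.001]), 'contact_force': array([ 0.402,  0.132, -0.108]), 'torque': array([-0.036, -0.041, -0.033]), 'grasp_force': np.float64(0.0), 'gripper_width': np.float64(1.002)}
side 53.2681761679491 cam pos [ 0.1806 -0.8911  0.8268]
side rack 0.66 [315.  223.9] [ 0.5524  0.0627 -0.    ]
side rack 0.33 [386.  275.7] [ 0.658  -0.2251 -0.    ]
side rack_rails 0.76 [320.5 231.4] [ 0.5553  0.0207 -0.    ]
side rack_roof 0.59 [313.4 200.4] [0.5485 0.0689 0.092 ]
side rack_housing 0.84 [307.2 184.7] [0.5568 0.1493 0.1   ]
side rack_housing 0.55 [315.7 294.3] [ 0.4145 -0.301   0.1   ]
side jar_red 0.58 [385.  276.9] [ 0.6531 -0.2282  0.    ]
side jar_yellow 0.9 [364.4 369.1] [ 0.4711 -0.4643  0.    ]
side jar_yellow 0.78 [316.8 298.2] [ 0.4446 -0.2334  0.    ]

[... 597 characters left out ...]
87.1] [0.5623 0.0185 0.    ]
top rack_roof 0.5 [395.9 159. ] [ 0.6363 -0.2077  0.092 ]
top rack_housing 0.78 [270.  188.3] [0.5483 0.1679 0.1   ]
top jar_red 0.74 [393.2 161.2] [ 0.6456 -0.2165  0.    ]
top jar_yellow 0.89 [394.9 221.4] [ 0.4514 -0.2185  0.    ]
top gasket 0.55 [402.8 266.4] [ 0.309 -0.241  0.   ]
top gasket 0.42 [318. 126.] [0.7616 0.0259 0.    ]
top gasket 0.4 [394.8 221.7] [ 0.4505 -0.2182  0.    ]
top screwdriver 0.83 [409.3 130.5] [ 0.7437 -0.2684  0.01  ]
top lid_cap 0.89 [331.7 239.1] [ 0.3962 -0.0164  0.    ]
top mug 0.72 [319.3 130.2] [0.7477 0.0217 0.    ]
top mug 0.32 [405.8 264.2] [ 0.3159 -0.2507  0.    ]
top blender_jar 0.64 [162.7 215. ] [0.4749 0.5198 0.    ]
```

```bash
python3 -c "
import cv2
for n in('side','top'):
    i=cv2.imread(f'pics/{n}0.png'); cv2.imwrite(f'pics/{n}0b.png',cv2.resize(i,(800,500),interpolation=cv2.INTER_CUBIC))"
```

```text
(no output)
```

View pics/side0b.png

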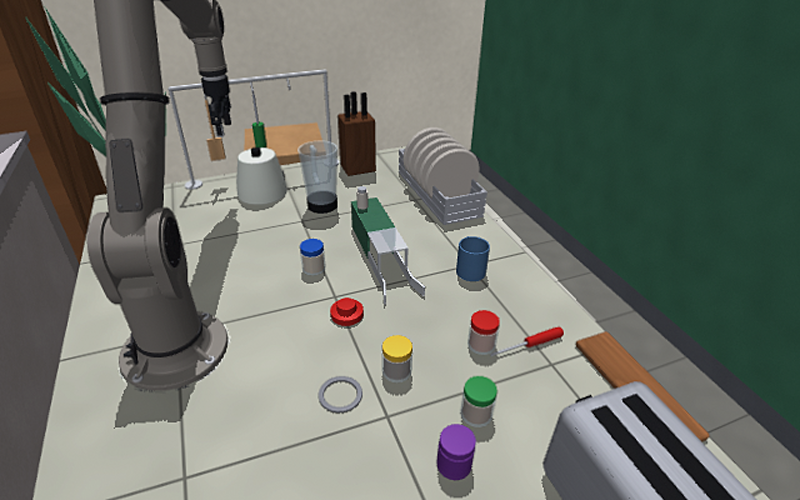

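View pics/top0b.png

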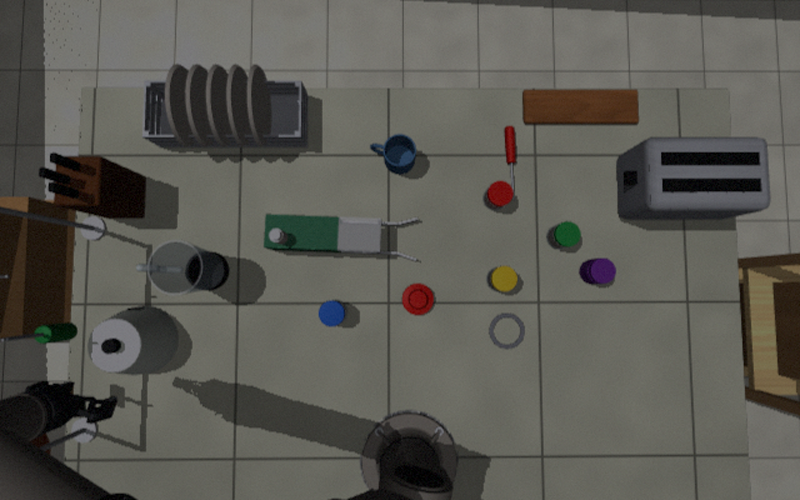

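The side view shows red (484,335), yellow (397,358), green (479,398) and purple (456,450, a look-alike). The lane mouth is at about (395,250), opening toward −y. The top view agrees, with the lane running along roughly +y. Next I'll refine the jars by cap colour and the rack by a zoomed crop.

```bash
python3 - <<'E'
from h import *
np.set_printoptions(precision=4,suppress=True)
C={n:cam(n) for n in("side","top")}
H=dict(red=(0,.078),yellow=(25,.078),green=(65,.078),blue=(112,.078))
guess=dict(red=(.648,-.222),yellow=(.453,-.222),green=(.563,-.385))
for k,g in guess.items():
    R={}
    for n,c in C.items():
        hsv=cv2.cvtColor(c["img"],cv2.COLOR_BGR2HSV).astype(int)
        h=H[k][0]; dh=abs((hsv[...,0]-h+90)%180-90)
        m=((dh<10)&(hsv[...,1]>130)&(hsv[...,2]>50)).astype(np.uint8)
        p=proj(c,[*g,.07]); yy,xx=np.mgrid[:400,:640]
        m[np.hypot(xx-p[0],yy-p[1])>18]=0
        # fit: model of cap = hull of discs z .062 & .078 r .031
        from scipy.optimize import minimize
        ys,xs=np.nonzero(m); cen=np.array([xs.mean(),ys.mean()])
        def hull(q,z0=.06):
            pts=[proj(c,[q[0]+.031*np.cos(a),q[1]+.031*np.sin(a),z]) for z in(z0,.078) for a in np.linspace(0,6.28,24)]
            return cv2.convexHull(np.float32(pts))
        def err(q):
            M=cv2.moments(hull(q)); return np.hypot(M["m10"]/M["m00"]-cen[0],M["m01"]/M["m00"]-cen[1])
        r=minimize(err,g,method="Nelder-Mead",options=dict(xatol=1e-4,fatol=1e-3))
        print(k,n,len(xs),cv2.contourArea(hull(r.x)),r.x,round(r.fun,3))
c=C["top"];i=c["img"]
cr=cv2.resize(i[150:230,200:360],(800,400),interpolation=cv2.INTER_CUBIC)
cv2.imwrite("pics/rt.png",cv2.convertScaleAbs(cr,alpha=1.5))
i=C["side"]["img"];cv2.imwrite("pics/rs.png",cv2.resize(i[140:250,260:360],(720,792//1)[:2] if 0 else (545,600),interpolation=cv2.INTER_CUBIC))
E
```

```text
red side 354 387.81853406480514 [ 0.6554 -0.2213] 0.001
red top 325 346.67055100528523 [ 0.6539 -0.2239] 0.001
yellow side 420 448.6708246516064 [ 0.4475 -0.2278] 0.001
yellow top 343 351.7230944505427 [ 0.446  -0.2293] 0.001
green side 491 560.72239112854 [ 0.5552 -0.3841] 0.002
green top 301 360.13104570517316 [ 0.5537 -0.3868] 0.002
```

View pics/rt.png

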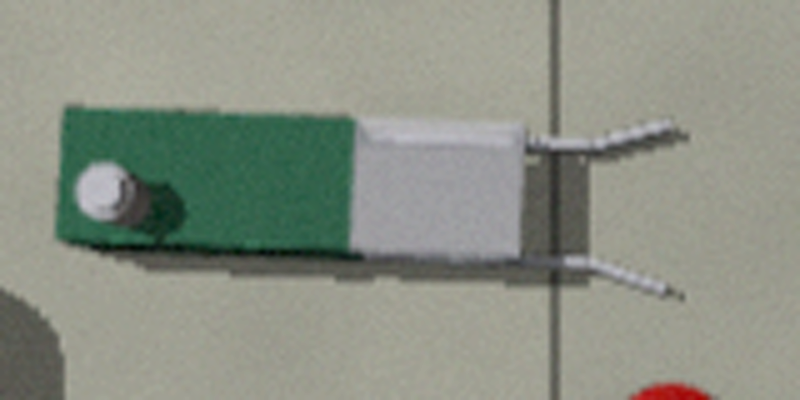

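View pics/rs.png

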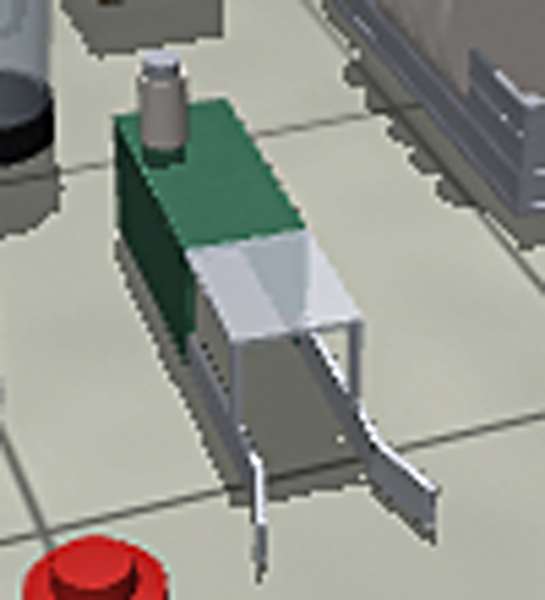

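Top crop: roof front corners at crop (524,123) and (520,258), wing tips at (675,125) and (675,293). Side crop: roof corners at (236,341) and (362,320). I'll fit the rack pose to these.

```bash
python3 - <<'E'
from h import *
from scipy.optimize import least_squares
np.set_printoptions(precision=4,suppress=True)
C={n:cam(n) for n in("side","top")}
t=lambda u,v:(200+(u+.5)/5-.5,150+(v+.5)/5-.5)
s=lambda u,v:(260+(u+.5)/5.45-.5,140+(v+.5)/5.4545-.5)
O=[("top",(.04,0,.092),t(524,123)),("top",(-.04,0,.092),t(520,258)),
("top",(.051,-.09,.03),t(677,125)),("top",(-.051,-.09,.03),t(677,293)),
("top",(.036,-.04,.03),t(598,147)),("top",(-.036,-.04,.03),t(588,262)),
("top",(.04,.1,.092),t(356,120)),("top",(-.04,.1,.092),t(350,254)),
("top",(.04,.275,.092),t(66,106)),("top",(-.04,.275,.092),t(58,241)),
("side",(-.04,0,.092),s(236,341)),("side",(.04,0,.092),s(362,320)),
("side",(-.04,.1,.092),s(188,247)),("side",(.04,.1,.092),s(306,228)),
("side",(.051,-.09,.03),s(437,490)),("side",(.036,-.04,.03),s(368,440)),("side",(-.036,-.04,.03),s(258,457))]
def f(p,cs=("top","side")):
    R=[]
    ca,sa=np.cos(p[2]),np.sin(p[2])
    for n,q,px in O:
        if n in cs:
            h=q[2]+(p[3] if q[1]>.05 else 0)
            R+=list(proj(C[n],[p[0]+ca*q[0]-sa*q[1],p[1]+sa*q[0]+ca*q[1],h])-px)
    return np.array(R)
for cs in(("top",),("side",),("top","side")):
    r=least_squares(f,[.555,.065,0.03,0],args=(cs,),loss="soft_l1");print(cs,r.x,np.degrees(r.x[2]),r.cost)
print(f(r.x).reshape(-1,2))
p=r.x
ca,sa=np.cos(p[2]),np.sin(p[2])
for l in(-.15,-.11,-.09,-.06,-.045,0): print(l,p[0]-sa*l,p[1]+ca*l)
E
```

```text
('top',) [ 0.5499  0.0665 -0.042   0.0004] -2.409012571744612 2.5306863887539035
('side',) [ 0.5523  0.0712 -0.0475  0.0008] -2.7221348309790403 2.92310538731055
('top', 'side') [ 0.5503  0.0669 -0.0399  0.0032] -2.28633683315505 7.187180061877627
[[ 0.4437  0.2783]
 [ 0.1912  0.0072]
 [-0.6482  0.209 ]
 [-1.7413 -0.9777]
 [-0.9378 -0.0331]
 [ 0.2205 -0.1476]
 [ 0.3748 -0.5079]
 [ 0.3456 -0.4941]
 [-0.5974  0.1264]
 [-0.5317 -0.0358]
 [-0.8103  0.7912]
 [ 0.035   0.1214]
 [-0.8461  0.4728]
 [ 0.2653 -0.0534]
 [-1.0977  0.4291]
 [ 1.5148  1.0054]
 [ 0.2897  2.2608]]
-0.15 0.544333724564116 -0.08293129600252243
-0.11 0.5459294652143729 -0.042963138529640135
-0.09 0.5467273355395014 -0.022979059793198975
-0.06 0.5479241410271941 0.006997058311462745
-0.045 0.5485225437710405 0.021985117363793612
0 0.5503177520025796 0.0669492945207862
```

carry_out --rows "0 0 50 0; 10 -20 40 -4; 26 -50 0 -4.6; 26 -50 0 -4.6; 26 -50 0 -4.6; 26 -50 0 -4.6; 26 -50 0 -4.6; 26 -50 0 -4.6; 26 -50 0 -4.6; 26 -50 0 -4.6" --claw 85

```text
t: 2.85
eef_pos: [0.4341, 0.218, 0.3217]
tool_rot: [0.0, 0.497, 0.868, 0.001]
contact_force: [1.3, 0.1, -0.2]
gripper_width: 0.996
grasp_force: 0.0
```

carry_out --rows "26 -50 -10 -4.6; 26 -50 -10 -4.6; 26 -50 -10 -4.6; 26 -50 -20 -4.6; 26 -50 -20 -4.6; 26 -50 -20 -4.6; 26 -50 -20 -4.6; 26 -50 -20 0; 0 0 0 0; 0 0 0 0"

```text
t: 4.1
eef_pos: [0.6414, -0.1799, 0.1911]
tool_rot: [-0.0, 0.717, 0.697, 0.0]
contact_force: [-0.1, 0.4, 0.7]
gripper_width: 1.0
grasp_force: 0.0
```

carry_out --rows "13 -43 -20 -0.7; 0 0 -40 0; 0 0 -40 0; 0 0 -30 0; 0 0 -20 0; 0 0 0 0; 0 0 0 0"

```text
t: 4.97
eef_pos: [0.6554, -0.2232, 0.0429]
tool_rot: [0.001, 0.721, 0.693, 0.001]
contact_force: [0.2, -0.7, 0.5]
gripper_width: 0.995
grasp_force: 0.0
```

carry_out --rows "0 0 0 0; 0 0 0 0; 0 0 0 0; 0 0 0 0; 0 0 0 0" --claw 50 --force 25

```text
t: 5.6
eef_pos: [0.6551, -0.2235, 0.0428]
tool_rot: [0.001, 0.721, 0.693, 0.001]
contact_force: [-1.4, 1.0, 6.4]
gripper_width: 0.735
grasp_force: 26.6
```

carry_out --rows "0 0 30 0; 0 0 25 0; -22 44 0 0; -22 44 0 0; -22 44 0 0; -22 44 0 0; -20 44 0 0; 0 0 0 0; 0 0 0 0"

```text
t: 6.72
eef_pos: [0.5466, -0.0035, 0.0966]
tool_rot: [0.0, 0.721, 0.693, 0.0]
contact_force: [1.1, -0.8, -2.5]
gripper_width: 0.735
grasp_force: 29.4
```

```bash
python3 - <<'E'
from h import *
for n in("side","top"):
    c=cam(n);
    p=proj(c,[.548,0,.03]).astype(int); w=55
    i=c["img"][p[1]-w:p[1]+w,p[0]-w:p[0]+w]
    globals()[n]=cv2.resize(i,(400,400),interpolation=cv2.INTER_CUBIC)
cv2.imwrite("pics/a1.png",cv2.convertScaleAbs(np.hstack([side,top]),alpha=1.3))
E
```

```text
(no output)
```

View pics/a1.png

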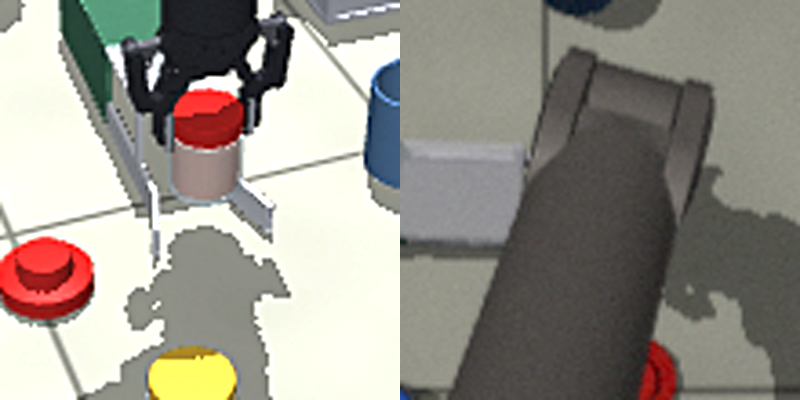

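The side view shows the red jar upright in the grip, hovering between the wings. I'll lower it and check the contact force.

carry_out --rows "0 0 -20 0; 0 0 -20 0; 0 0 -8 0; 0 0 -4 0; 0 0 0 0; 0 0 0 0"

```text
t: 7.58
eef_pos: [0.5469, -0.0033, 0.0448]
tool_rot: [0.0, 0.721, 0.693, 0.0]
contact_force: [0.2, 0.2, -2.5]
gripper_width: 0.731
grasp_force: 29.4
```

carry_out --rows "0 0 -2 0; 0 0 0 0; 0 0 0 0"

```text
t: 7.95
eef_pos: [0.5469, -0.0032, 0.0428]
tool_rot: [0.0, 0.721, 0.693, 0.0]
contact_force: [-1.5, 1.1, 5.3]
gripper_width: 0.736
grasp_force: 30.0
```

carry_out --rows "0 0 0 0; 0 0 0 0; 0 0 0 0; 0 -3 0 0; -1 -20 0 0; -1 -25 0 0; -1 -20 -4 0; 0 0 -4 0" --claw 85

```text
t: 8.95
eef_pos: [0.5432, -0.0733, 0.0344]
tool_rot: [0.0, 0.722, 0.691, -0.0]
contact_force: [0.2, 0.5, -0.1]
gripper_width: 0.995
grasp_force: 0.0
```

carry_out --rows "0 0 0 0; 0 0 0 0; 0 0 0 0; 0 0 0 0; 0 0 0 0; 0 0 0 0" --claw 0

```text
t: 9.7
eef_pos: [0.5434, -0.0712, 0.0343]
tool_rot: [-0.0, 0.721, 0.693, 0.0]
contact_force: [-0.2, -0.9, -0.1]
gripper_width: -0.004
grasp_force: 0.0
```

carry_out --rows "1 10 0 0; 0 10 0 0; 1 10 0 0; 0 10 0 0; 1 10 0 0; 0 12 0 0; 1 12 0 0; 0 12 0 0; 1 12 0 0; 0 10 0 0"

```text
t: 10.95
eef_pos: [0.5485, 0.0377, 0.0343]
tool_rot: [-0.0, 0.721, 0.693, 0.0]
contact_force: [-0.2, -1.0, 0.2]
gripper_width: 0.002
grasp_force: 0.2
```

carry_out --rows "0 -12 0 0; 0 -10 45 0; -17 -44 40 0; -17 -44 0 0; -17 -44 0 0; -17 -44 0 0; -17 -44 0 0; -17 -24 -10 0; 0 0 -30 0; 0 0 -25 0" --claw 85

```text
t: 12.2
eef_pos: [0.4454, -0.2308, 0.0537]
tool_rot: [0.0, 0.722, 0.692, -0.0]
contact_force: [0.6, 0.7, -1.3]
gripper_width: 0.996
grasp_force: 0.0
```

```bash
python3 - <<'E'
from h import *
C={n:cam(n) for n in("side","top")}
print(get_obs()["eef_pos"])
L=[]
for n,P in(("side",[.551,.03,.05]),("side",[.447,-.228,.06])):
    c=C[n];p=proj(c,P).astype(int);w=50
    L.append(cv2.resize(c["img"][p[1]-w:p[1]+w,p[0]-w:p[0]+w],(400,400),interpolation=cv2.INTER_CUBIC))
cv2.imwrite("pics/a2.png",np.hstack(L))
E
```

```text
[ 0.44401079 -0.22966264  0.05254096]
```

View pics/a2.png

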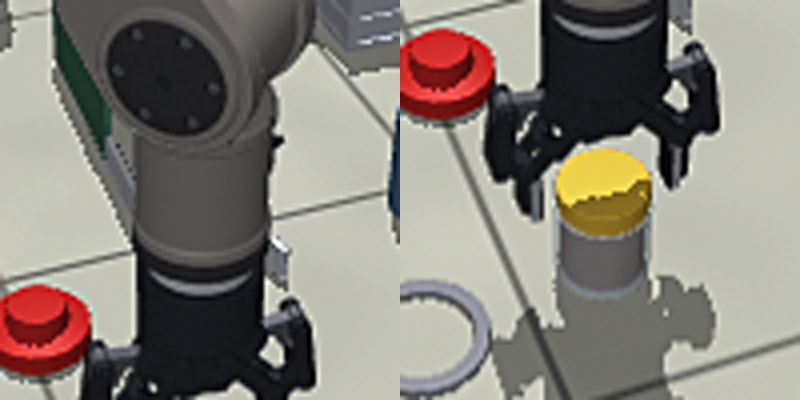

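Yellow sits centred between the open fingers (right half, fingers at 540 and 668, jar 557–650). The arm hides the lane.

carry_out --rows "2 1 -10 0; 0 0 0 0"

```text
t: 12.55
eef_pos: [0.4486, -0.2283, 0.0445]
tool_rot: [0.0, 0.721, 0.693, 0.0]
contact_force: [-0.4, 0.1, -0.2]
gripper_width: 0.994
grasp_force: 0.0
```

carry_out --rows "0 0 0 0; 0 0 0 0; 0 0 0 0; 0 0 0 0; 0 0 0 0" --claw 50

```text
t: 13.18
eef_pos: [0.4487, -0.2284, 0.0451]
tool_rot: [0.0, 0.721, 0.693, 0.0]
contact_force: [-1.4, 0.4, 6.8]
gripper_width: 0.737
grasp_force: 26.3
```

carry_out --rows "0 0 30 0; 0 0 25 0; 20 44 0 0; 20 44 0 0; 20 44 0 0; 20 44 0 0; 20 44 0 0; 0 0 0 0; 0 0 0 0"

```text
t: 14.3
eef_pos: [0.5479, -0.0086, 0.0992]
tool_rot: [-0.0, 0.721, 0.693, -0.0]
contact_force: [-0.3, -0.5, -2.9]
gripper_width: 0.735
grasp_force: 29.8
```

carry_out --rows "0 0 -20 0; 0 0 -20 0; 0 0 -8 0; 0 0 -4 0; 0 0 -2 0; 0 0 0 0; 0 0 0 0"

```text
t: 15.18
eef_pos: [0.5487, -0.0082, 0.0457]
tool_rot: [0.0, 0.721, 0.693, 0.0]
contact_force: [-0.4, -1.1, -2.2]
gripper_width: 0.734
grasp_force: 29.8
```

carry_out --rows "0 0 0 0; 0 0 0 0; 0 0 0 0; 0 -3 0 0; -1 -20 0 0; -1 -25 0 0; -1 -20 -6 0; 0 0 -4 0" --claw 85

```text
t: 16.18
eef_pos: [0.5451, -0.0783, 0.0353]
tool_rot: [0.0, 0.722, 0.691, -0.0]
contact_force: [-0.5, -0.0, 0.3]
gripper_width: 0.993
grasp_force: 0.0
```

carry_out --rows "0 0 0 0; 0 0 0 0; 0 0 0 0; 0 0 0 0; 0 0 0 0; 0 0 0 0" --claw 0

```text
t: 16.92
eef_pos: [0.5454, -0.0762, 0.0353]
tool_rot: [-0.0, 0.721, 0.693, 0.0]
contact_force: [-0.3, 0.3, -0.1]
gripper_width: -0.001
grasp_force: 0.0
```

carry_out --rows "1 12 0 0; 0 12 0 0; 1 12 0 0; 0 10 0 0; 1 10 0 0; 0 12 0 0; 1 12 0 0; 0 12 0 0; 1 12 0 0; 0 8 0 0"

```text
t: 18.18
eef_pos: [0.5505, 0.0368, 0.0353]
tool_rot: [-0.0, 0.721, 0.693, 0.0]
contact_force: [-0.7, -1.7, 0.8]
gripper_width: 0.001
grasp_force: 0.4
```

carry_out --rows "0 -12 0 0; 0 -10 45 0; 0 -50 45 0; 0 -60 0 0; 0 -60 0 0; 0 -60 0 0; 1 -60 0 0; 1 -60 0 0; 1 -50 0 0; 0 0 -25 0" --claw 85

```text
t: 19.42
eef_pos: [0.5516, -0.3908, 0.0992]
tool_rot: [0.003, 0.724, 0.69, -0.001]
contact_force: [-0.4, 2.2, -0.0]
gripper_width: 0.996
grasp_force: 0.0
```

```bash
python3 - <<'E'
from h import *
C={n:cam(n) for n in("side","top")}
print(get_obs()["eef_pos"])
L=[]
for n,P in(("side",[.551,.06,.05]),("top",[.551,.03,.06])):
    c=C[n];p=proj(c,P).astype(int);w=50
    L.append(cv2.resize(c["img"][p[1]-w:p[1]+w,p[0]-w:p[0]+w],(400,400),interpolation=cv2.INTER_CUBIC))
cv2.imwrite("pics/a3.png",np.hstack(L))
E
```

```text
[ 0.5507395  -0.38332855  0.09459316]
```

View pics/a3.png

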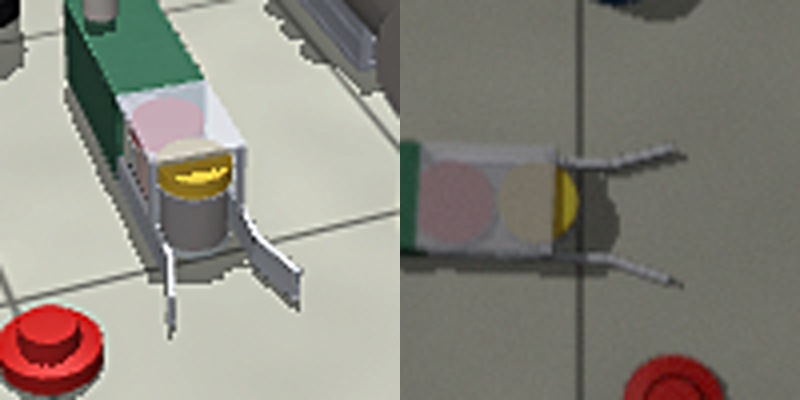

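Red and yellow stand in single file in the lane, seen through the clear roof with yellow just poking out. Now green.

carry_out --rows "3 -2 -20 0; 0 0 -20 0; 0 0 -10 0; 0 0 0 0"

```text
t: 20.02
eef_pos: [0.556, -0.384, 0.046]
tool_rot: [-0.001, 0.721, 0.693, -0.0]
contact_force: [0.7, -0.2, 0.0]
gripper_width: 0.996
grasp_force: 0.0
```

carry_out --rows "0 0 0 0; 0 0 0 0; 0 0 0 0; 0 0 0 0; 0 0 0 0" --claw 50

```text
t: 20.65
eef_pos: [0.5568, -0.3852, 0.0481]
tool_rot: [0.001, 0.721, 0.693, 0.0]
contact_force: [-1.6, 0.6, 6.3]
gripper_width: 0.733
grasp_force: 27.6
```

carry_out --rows "0 0 30 0; 0 0 25 0; -1 55 0 0; -1 55 0 0; -1 55 0 0; -1 55 0 0; -1 55 0 0; -1 55 0 0; -1 45 0 0; 0 0 0 0"

```text
t: 21.9
eef_pos: [0.5492, -0.0045, 0.1016]
tool_rot: [-0.001, 0.719, 0.695, 0.0]
contact_force: [-0.4, -0.4, -1.8]
gripper_width: 0.729
grasp_force: 28.5
```

carry_out --rows "-1 -3 -20 0; 0 0 -20 0; 0 0 -8 0; 0 0 -4 0; 0 0 -1 0; 0 0 0 0; 0 0 0 0"

```text
t: 22.78
eef_pos: [0.5487, -0.0127, 0.0495]
tool_rot: [0.0, 0.721, 0.693, 0.0]
contact_force: [0.1, -0.1, -1.7]
gripper_width: 0.733
grasp_force: 28.5
```

carry_out --rows "0 0 0 0; 0 0 0 0; 0 0 0 0; 0 -3 0 0; -1 -20 0 0; -1 -25 0 0; -1 -20 -8 0; 0 0 -5 0" --claw 85

```text
t: 23.78
eef_pos: [0.5451, -0.0827, 0.036]
tool_rot: [0.0, 0.722, 0.692, -0.0]
contact_force: [-0.8, -0.3, -0.1]
gripper_width: 0.996
grasp_force: 0.0
```

carry_out --rows "0 0 0 0; 0 0 0 0; 0 0 0 0; 0 0 0 0; 0 0 0 0; 0 0 0 0" --claw 0

```text
t: 24.52
eef_pos: [0.5454, -0.0807, 0.0361]
tool_rot: [0.0, 0.721, 0.693, 0.0]
contact_force: [-0.3, 0.3, 0.6]
gripper_width: -0.003
grasp_force: 0.0
```

carry_out --rows "1 12 0 0; 0 12 0 0; 1 12 0 0; 0 10 0 0; 1 10 0 0; 0 12 0 0; 1 12 0 0; 0 12 0 0; 1 12 0 0; 0 8 0 0"

```text
t: 25.78
eef_pos: [0.5504, 0.0323, 0.0361]
tool_rot: [-0.0, 0.721, 0.693, 0.0]
contact_force: [-0.6, -3.1, -0.1]
gripper_width: 0.005
grasp_force: 0.7
```

carry_out --rows "0 -15 0 0; 0 -40 50 0; 30 -20 50 0; 55 0 20 0; 55 0 20 0; 55 0 20 0; 55 0 0 0; 55 0 0 0; 55 0 0 0; 0 0 0 0"

```text
t: 27.02
eef_pos: [0.9123, -0.044, 0.1898]
tool_rot: [-0.001, 0.721, 0.693, -0.001]
contact_force: [-0.5, -0.1, -1.6]
gripper_width: -0.002
grasp_force: 0.0
```

carry_out --rows "50 0 0 0; 50 0 0 0; 50 0 0 0; 0 0 0 0"

```text
t: 27.52
eef_pos: [0.9982, -0.0539, 0.1917]
tool_rot: [0.019, 0.729, 0.684, 0.015]
contact_force: [0.4, -0.5, 0.6]
gripper_width: 0.002
grasp_force: 0.0
```

```bash
python3 - <<'E'
from h import *
o=get_obs();print(np.round(o["q"],3),o["eef_pos"],np.round(o["tool_rot"],3),o["t"])
E
```

```text
[-0.103  1.317  1.147  0.255 -1.099  1.666  0.067] [ 0.99820382 -0.05386556  0.19165698] [0.019 0.729 0.684 0.015] 27.525
```

carry_out --rows "60 0 0 0; 60 0 0 0; 60 0 0 0; 60 0 0 0; 60 0 0 0; 60 0 0 0"

```text
t: 28.28
eef_pos: [1.0897, -0.0391, 0.1423]
tool_rot: [0.101, 0.722, 0.677, 0.103]
contact_force: [0.1, 0.1, -1.0]
gripper_width: 0.003
grasp_force: 0.0
```

```bash
python3 - <<'E'
from h import *
from scipy.spatial.transform import Rotation as R
o=get_obs();q=o["tool_rot"];print(np.round(o["q"],3),o["eef_pos"],np.round(q,3),o["t"],R.from_quat(np.r_[q[1:],q[0]]).as_matrix()[:,2])
E
```

```text
[-0.114  1.399  1.284  0.246 -1.28   1.381  0.061] [ 1.08966629 -0.03914352  0.14233857] [0.101 0.722 0.677 0.103] 28.275 [ 0.28537351 -0.00745856 -0.95838736]
```

carry_out --rows "60 0 10 0; 60 0 10 0; 60 0 10 0; 60 0 10 0; 60 0 10 0; 60 0 10 0; 60 0 10 0; 60 0 10 0"

```text
t: 29.28
eef_pos: [1.1869, -0.029, 0.1652]
tool_rot: [0.211, 0.696, 0.653, 0.212]
contact_force: [-0.4, -0.4, 0.8]
gripper_width: 0.001
grasp_force: 0.0
```

```bash
cat > s.py <<'E'
from h import *
from scipy.spatial.transform import Rotation as R
o=get_obs();q=o["tool_rot"];M=R.from_quat(np.r_[q[1:],q[0]]).as_matrix();print(np.round(o["q"],3),np.round(o["eef_pos"],4),round(o["t"],2),"z",np.round(M[:,2],3),"y",np.round(M[:,1],3),"tilt",np.degrees(np.arccos(-M[2,2])),"az",np.degrees(np.arctan2(M[1,2],M[0,2])),np.round(o["contact_force"],1))
E
python3 s.py
```

```text
[-0.127  1.421  1.284  0.246 -1.311  1.042  0.059] [ 1.1869 -0.029   0.1652] 29.27 z [ 0.571 -0.016 -0.821] y [ 0.819 -0.058  0.571] tilt 34.819268054927065 az -1.6358932348323887 [-0.4 -0.4  0.8]
```

carry_out --rows "30 0 10 0; -60 0 20 0; -60 0 20 0; -60 0 20 0; -60 0 10 0; -60 0 0 0"

```text
t: 30.02
eef_pos: [0.9413, -0.0284, 0.2367]
tool_rot: [0.22, 0.692, 0.651, 0.221]
contact_force: [0.6, -0.1, 1.0]
gripper_width: -0.0
grasp_force: 0.0
```

```bash
python3 s.py
```

```text
[-0.655  0.957  1.158  1.455 -1.332  0.797  0.744] [ 0.9413 -0.0284  0.2367] 30.02 z [ 0.593 -0.017 -0.805] y [ 0.803 -0.055  0.593] tilt 36.384438410270675 az -1.65359035644098 [ 0.6 -0.1  1. ]
```

The tilt persists at 36°, but the closing axis lies in the lean plane, so the knuckles would hit the roof. I'll yaw about −128° and stretch out again, so that the lean ends up perpendicular to the closing axis.

carry_out --rows "-30 0 15 -10.6; -30 0 15 -10.6; -20 0 10 -10.6; 0 0 0 -10.6; 0 0 0 -10.6; 0 0 0 -10.6"

```text
t: 30.78
eef_pos: [0.8648, -0.029, 0.2742]
tool_rot: [0.301, 0.928, 0.208, 0.075]
contact_force: [0.2, -0.5, 0.8]
gripper_width: -0.001
grasp_force: 0.0
```

```bash
python3 s.py
```

```text
[-0.839  1.135  1.419  1.286 -0.67   1.09  -0.832] [ 0.8648 -0.029   0.2742] 30.77 z [ 0.264 -0.527 -0.808] y [ 0.34  -0.733  0.589] tilt 36.10674986496881 az -63.42420488321349 [ 0.2 -0.5  0.8]
```

carry_out --rows "0 0 0 -10.6; 0 0 0 -10.6; 0 0 0 -10.6; 0 0 0 -10.6; 0 0 0 -10.6; 0 0 0 -10.6"

```text
t: 31.52
eef_pos: [0.851, -0.0383, 0.2698]
tool_rot: [0.295, 0.906, -0.297, -0.071]
contact_force: [-0.6, -3.5, 0.5]
gripper_width: 0.0
grasp_force: 0.0
```

```bash
python3 s.py
```

```text
[-0.375  1.196  0.943  0.503 -0.295  1.914 -2.062] [ 0.851  -0.0383  0.2698] 31.52 z [-0.303 -0.492 -0.816] y [-0.496 -0.65   0.576] tilt 35.29868360231166 az -121.59209576269674 [-0.6 -3.5  0.5]
```

carry_out --rows "0 0 0 -6; 60 0 0 0; 60 0 0 0; 60 0 0 0; 60 0 0 0; 60 0 0 0; 60 0 0 0; 60 0 5 0"

```text
t: 32.52
eef_pos: [0.919, -0.0567, 0.2272]
tool_rot: [0.265, 0.907, -0.328, -0.01]
contact_force: [0.4, 0.1, 0.4]
gripper_width: -0.002
grasp_force: 0.0
```

```bash
python3 s.py
```

```text
[-0.25   1.366  1.452  0.243 -0.879  1.915 -2.133] [ 0.919  -0.0567  0.2272] 32.52 z [-0.193 -0.474 -0.859] y [-0.589 -0.644  0.488] tilt 30.792786596471426 az -112.09629025373238 [0.4 0.1 0.4]
```

carry_out --rows "60 0 5 0; 60 0 5 0; 60 0 5 0; 60 0 5 0; 60 0 5 0; 60 0 5 0; 60 0 5 0; 60 0 5 0; 60 0 5 0; 60 0 5 0"

```text
t: 33.78
eef_pos: [0.9221, -0.0391, 0.2678]
tool_rot: [0.246, 0.913, -0.324, 0.009]
contact_force: [0.4, -0.2, -1.0]
gripper_width: 0.001
grasp_force: 0.0
```

```bash
python3 s.py
```

```text
[-0.264  1.318  1.454  0.242 -0.895  1.915 -2.128] [ 0.9221 -0.0391  0.2678] 33.77 z [-0.143 -0.455 -0.879] y [-0.596 -0.669  0.444] tilt 28.489861502201958 az -107.47707886924223 [ 0.4 -0.2 -1. ]
```

carry_out --rows "20 0 58 0; 20 0 58 0; 20 0 58 0; 20 0 58 0; 20 0 58 0; 20 0 58 0"

```text
t: 34.52
eef_pos: [0.8842, -0.0687, 0.5107]
tool_rot: [0.227, 0.92, -0.302, 0.101]
contact_force: [-0.2, -0.5, 0.5]
gripper_width: -0.002
grasp_force: 0.0
```

```bash
python3 s.py
```

```text
[-0.265  0.998  0.973  0.242 -0.331  1.915 -2.045] [ 0.8842 -0.0687  0.5107] 34.52 z [ 0.048 -0.479 -0.876] y [-0.602 -0.714  0.357] tilt 28.778016935792888 az -84.32660848785797 [-0.2 -0.5  0.5]
```

carry_out --rows "25 0 55 0; 25 0 55 0; 25 0 55 0; 25 0 55 0; 25 0 55 0; 25 0 55 0"

```text
t: 35.28
eef_pos: [0.8234, -0.0866, 0.6881]
tool_rot: [0.22, 0.915, -0.279, 0.189]
contact_force: [-0.7, 0.5, -0.2]
gripper_width: 0.001
grasp_force: 0.0
```

```bash
python3 s.py
```

```text
[-0.301  0.851  1.455  0.242 -0.688  1.915 -1.871] [ 0.8234 -0.0866  0.6881] 35.27 z [ 0.222 -0.509 -0.832] y [-0.594 -0.747  0.298] tilt 33.70776219726783 az -66.39856440202541 [-0.7  0.5 -0.2]
```

carry_out --rows "-20 5 -55 -5; -15 5 -58 -5.2; -10 5 -60 -5.2; -5 5 -60 -5.2; -5 5 -60 -5.2; 0 5 -60 -5.2; 0 5 -60 -5.2; 0 5 -50 -5.2; 0 5 -30 -5.2; 0 0 0 -5.2"

```text
t: 36.52
eef_pos: [0.7785, -0.0418, 0.2132]
tool_rot: [0.277, 0.707, -0.645, 0.081]
contact_force: [-0.2, 0.3, 0.6]
gripper_width: -0.001
grasp_force: 0.0
```

```bash
python3 s.py
```

```text
[-0.673  1.223  1.332  1.069 -0.571  1.604 -2.702] [ 0.7785 -0.0418  0.2132] 36.52 z [-0.243 -0.497 -0.833] y [-0.958 -0.014  0.287] tilt 33.56366741235328 az -116.0165566707894 [-0.2  0.3  0.6]
```

carry_out --rows "60 0 -15 0; 60 0 -15 0; 60 0 -5 0; 60 0 0 0; 60 0 0 0; 60 0 0 0; 60 0 0 0; 60 0 0 0"

```text
t: 37.52
eef_pos: [0.9184, -0.0323, 0.2025]
tool_rot: [0.258, 0.708, -0.651, 0.094]
contact_force: [0.7, -0.1, 0.0]
gripper_width: 0.005
grasp_force: 0.0
```

```bash
python3 s.py
```

```text
[-0.277  1.395  1.454  0.242 -0.879  1.915 -2.958] [ 0.9184 -0.0323  0.2025] 37.52 z [-0.202 -0.489 -0.849] y [-0.97  -0.02   0.243] tilt 31.925190186314985 az -112.48344883406031 [ 0.7 -0.1  0. ]
```

carry_out --rows "-40 -5 10 5; -40 -5 10 10; -40 -5 10 10.6; -40 -5 10 10.6; -40 -10 10 10.6; -30 -10 10 10.6; -30 -10 10 10.6; -30 -10 10 10.6; -20 -10 0 10.6; -10 -10 0 10.6"

```text
t: 38.78
eef_pos: [0.6442, -0.1054, 0.2779]
tool_rot: [0.098, 0.961, 0.07, 0.249]
contact_force: [0.8, -0.1, -1.7]
gripper_width: 0.001
grasp_force: 0.0
```

carry_out --rows "-20 -10 0 10.6; -20 -10 0 10.6; -20 0 0 10.6; -20 0 0 10.6; -20 0 0 10.6; -20 0 0 10.6; -20 0 0 10.6; 0 0 0 6; 0 0 0 0"

```text
t: 39.9
eef_pos: [0.5099, -0.1262, 0.2774]
tool_rot: [-0.08, 0.706, 0.657, 0.254]
contact_force: [-0.3, -0.1, -0.1]
gripper_width: 0.003
grasp_force: 0.0
```

```bash
python3 s.py
```

```text
[-0.217  0.242  0.784  1.991 -0.793  1.149  0.885] [ 0.5099 -0.1262  0.2774] 39.9 z [ 0.254  0.446 -0.858] y [ 0.967 -0.124  0.221] tilt 30.85852842431079 az 60.37138651703697 [-0.3 -0.1 -0.1]
```

carry_out --rows "-50 12 0 0; -50 12 0 0; -40 10 0 0; -30 7 0 0; -30 7 0 0; 0 0 0 0"

```text
t: 40.65
eef_pos: [0.308, -0.0767, 0.2774]
tool_rot: [-0.08, 0.705, 0.657, 0.256]
contact_force: [-0.3, -0.5, 0.3]
gripper_width: 0.002
grasp_force: 0.0
```

```bash
python3 s.py
```

```text
[-0.238 -0.299  0.695  2.35  -0.415  1.019  0.587] [ 0.308  -0.0767  0.2774] 40.65 z [ 0.255  0.449 -0.856] y [ 0.967 -0.125  0.223] tilt 31.081091778333917 az 60.35185668889107 [-0.3 -0.5  0.3]
```

carry_out --rows "-25 5 0 0; -25 5 0 0; -25 5 0 0; 0 0 0 0"

```text
t: 41.15
eef_pos: [0.2398, -0.0657, 0.2774]
tool_rot: [-0.079, 0.708, 0.655, 0.254]
contact_force: [0.8, -0.5, 0.2]
gripper_width: -0.001
grasp_force: 0.0
```

```bash
python3 s.py
```

```text
[ 0.291 -0.334  0.314  2.419 -0.486  1.128  0.741] [ 0.2398 -0.0657  0.2774] 41.15 z [ 0.257  0.444 -0.858] y [ 0.966 -0.13   0.222] tilt 30.852970401611742 az 59.952446772669845 [ 0.8 -0.5  0.2]
```

```bash
cat > g.py <<'E'
from h import *
from scipy.spatial.transform import Rotation as R
o=get_obs();q=o["tool_rot"];M=R.from_quat(np.r_[q[1:],q[0]]).as_matrix()
def box(x,y,s0,s1,n=9):
    g=np.meshgrid(np.linspace(-x,x,n),np.linspace(-y,y,15),-np.linspace(s0,s1,25));return np.stack([a.ravel() for a in g],1)
fing=box(11,14.5,0,73); body=box(42.5,42.5,73,150); kn=box(13,55,45,100)
def depth(yaw,zt,xt,parts):
    P=np.vstack(parts)@(R.from_euler("z",yaw+2.3,degrees=True).as_matrix()@M).T+[xt,0,zt]
    if P[:,2].min()<3: return None
    F=fing@(R.from_euler("z",yaw+2.3,degrees=True).as_matrix()@M).T+[xt,0,zt]
    # max tool y: collision with roof slab / walls
    x,y,z=P.T
    m=((abs(x)<40)&(z>84)&(z<94))|((abs(x)>33)&(abs(x)<41)&(z<86))
    ymax=-y[m].max()-2      # tcp y
    m=((abs(x)>33)&(z<31)&(abs(x)<55))
    if m.any(): ymax=min(ymax,-50-y[m].max())
    x,y,z=F.T; k=(abs(x)<31)&(z<74)
    c=(y[k]+np.sqrt(32**2-x[k]**2)).max() if k.any() else 0 # jar centre offset from tcp
    i=np.argmax(y[k]+np.sqrt(32**2-x[k]**2))
    return ymax+c-32, ymax, x[k][i], z[k][i]
if __name__=="__main__":
  for nm,parts in(("knuckles",(fing,body,kn)),("noknuckle",(fing,body))):
    best=[]
    for yaw in range(-5,45,5):
        for zt in(14,20,26,32,40):
            for xt in range(-12,13,4):
                d=depth(yaw,zt,xt,parts)
                if d: best.append((round(d[0],1),yaw,zt,xt,*np.round(d[1:],1)))
    best.sort(reverse=True);print(nm,best[:6])
E
python3 g.py
```

```text
knuckles [(np.float64(17.3), 5, 40, 12, np.float64(7.6), np.float64(-1.2), np.float64(42.3)), (np.float64(17.3), 5, 40, 8, np.float64(7.6), np.float64(-1.2), np.float64(43.3)), (np.float64(17.3), 5, 40, 4, np.float64(7.6), np.float64(-1.1), np.float64(44.2)), (np.float64(17.3), 5, 40, 0, np.float64(7.6), np.float64(-1.1), np.float64(45.1)), (np.float64(17.3), 5, 40, -4, np.float64(7.7), np.float64(-1.1), np.float64(46.0)), (np.float64(17.3), 5, 40, -8, np.float64(7.7), np.float64(-1.0), np.float64(46.9))]
noknuckle [(np.float64(31.1), 30, 20, -8, np.float64(16.9), np.float64(-0.2), np.float64(28.3)), (np.float64(30.9), 30, 20, -4, np.float64(16.9), np.float64(3.8), np.float64(28.3)), (np.float64(30.8), 30, 20, -12, np.float64(16.9), np.float64(-4.2), np.float64(28.3)), (np.float64(30.1), 30, 20, 0, np.float64(16.9), np.float64(7.8), np.float64(28.3)), (np.float64(30.0), 35, 20, 0, np.float64(15.9), np.float64(6.5), np.float64(28.3)), (np.float64(29.9), 25, 20, -12, np.float64(16.5), np.float64(-3.0), np.float64(28.3))]
```

carry_out --rows "50 0 0 -10.5; 55 0 0 -10.5; 60 0 0 -10.5; 60 0 0 -10.5; 60 0 0 -10.5; 60 0 0 -10.5; 60 0 0 -10.5; 60 0 0 -10.5; 60 0 -10 -10.5; 60 0 -10 -10.5"

```text
t: 42.4
eef_pos: [0.6621, -0.0703, 0.2586]
tool_rot: [0.09, 0.969, 0.07, 0.221]
contact_force: [0.1, -1.1, 0.8]
gripper_width: -0.003
grasp_force: 0.0
```

carry_out --rows "60 0 -10 0; 60 0 -10 0; 60 0 -10 0; 60 0 -10 0; 60 0 0 0; 60 0 0 0; 60 0 5 0; 60 0 5 0"

```text
t: 43.4
eef_pos: [1.1146, -0.0789, 0.2223]
tool_rot: [0.09, 0.969, 0.062, 0.22]
contact_force: [1.5, -5.9, -1.5]
gripper_width: 0.005
grasp_force: 0.0
```

```bash
python3 s.py
```

```text
[-0.028  1.164 -0.024  0.383  0.202  1.148 -1.517] [ 1.1146 -0.0789  0.2223] 43.4 z [ 0.438 -0.147 -0.887] y [ 0.081 -0.976  0.201] tilt 27.50346839205162 az -18.53612375107364 [ 1.5 -5.9 -1.5]
```

carry_out --rows "60 0 5 -10; 60 0 5 -10; 60 0 5 -10; 60 0 5 0; 60 0 5 0; 60 0 5 0; 60 0 5 0; 60 0 5 0; 60 0 5 0; 60 0 5 0"

```text
t: 44.65
eef_pos: [1.2023, -0.1128, 0.184]
tool_rot: [0.104, 0.935, -0.049, 0.336]
contact_force: [-0.3, -0.6, 0.2]
gripper_width: -0.004
grasp_force: 0.0
```

```bash
python3 s.py; python3 g.py
```

```text
[-0.11   1.427  1.294  0.241 -1.084  0.95  -1.606] [ 1.2023 -0.1128  0.184 ] 44.65 z [ 0.617 -0.226 -0.753] y [-0.161 -0.974  0.161] tilt 41.114306688271455 az -20.147910739822173 [-0.3 -0.6  0.2]
knuckles [(np.float64(3.4), 40, 40, -12, np.float64(-11.2), np.float64(-13.3), np.float64(44.7)), (np.float64(3.4), 40, 32, -12, np.float64(-11.2), np.float64(-13.3), np.float64(36.7)), (np.float64(2.5), 35, 40, -12, np.float64(-12.8), np.float64(-11.8), np.float64(44.7)), (np.float64(2.5), 35, 32, -12, np.float64(-12.8), np.float64(-11.8), np.float64(36.7)), (np.float64(0.6), 30, 40, -12, np.float64(-15.2), np.float64(-10.3), np.float64(44.7)), (np.float64(0.6), 30, 32, -12, np.float64(-15.2), np.float64(-10.3), np.float64(36.7))]
noknuckle [(np.float64(13.1), 40, 32, 8, np.float64(-3.7), np.float64(6.7), np.float64(36.7)), (np.float64(13.0), 40, 32, 4, np.float64(-4.5), np.float64(2.7), np.float64(36.7)), (np.float64(11.5), 40, 40, 4, np.float64(-6.0), np.float64(2.7), np.float64(44.7)), (np.float64(11.5), 40, 40, 0, np.float64(-6.0), np.float64(-1.3), np.float64(44.7)), (np.float64(11.5), 40, 32, 0, np.float64(-6.0), np.float64(-1.3), np.float64(36.7)), (np.float64(11.5), 40, 26, 0, np.float64(-6.0), np.float64(-1.3), np.float64(30.7))]
```

carry_out --rows "-55 0 0 9; -60 0 5 10; -60 0 5 10; -60 0 5 10; -60 0 5 10; -60 0 0 10; -60 0 0 10; -60 0 0 10; -60 0 0 10; -60 0 0 10"

```text
t: 45.9
eef_pos: [0.7218, -0.1409, 0.2252]
tool_rot: [-0.146, 0.741, 0.573, 0.318]
contact_force: [0.1, -0.4, 0.1]
gripper_width: 0.004
grasp_force: 0.0
```

```bash
sed -i 's/range(-5,45,5)/range(-15,30,3)/; s/best\[:6\]/best[:4]/' g.py; python3 s.py; python3 g.py
```

```text
[ 0.055  0.66   0.53   1.577 -1.107  1.282  0.758] [ 0.7218 -0.1409  0.2252] 45.9 z [ 0.303  0.581 -0.755] y [ 0.942 -0.3    0.147] tilt 40.97935883312768 az 62.45979718211642 [ 0.1 -0.4  0.1]
knuckles [(np.float64(25.3), 15, 40, 12, np.float64(16.9), np.float64(0.8), np.float64(45.5)), (np.float64(25.3), 15, 40, 8, np.float64(16.9), np.float64(-1.2), np.float64(45.8)), (np.float64(25.3), 15, 40, 4, np.float64(16.9), np.float64(-1.1), np.float64(46.4)), (np.float64(25.3), 15, 40, 0, np.float64(16.9), np.float64(-1.0), np.float64(47.0))]
noknuckle [(np.float64(41.7), 27, 26, -12, np.float64(30.8), np.float64(-0.7), np.float64(35.2)), (np.float64(41.6), 27, 26, -8, np.float64(30.8), np.float64(3.3), np.float64(35.2)), (np.float64(41.3), 24, 26, -12, np.float64(31.0), np.float64(-0.1), np.float64(35.2)), (np.float64(41.1), 24, 26, -8, np.float64(31.0), np.float64(3.9), np.float64(35.2))]
```

carry_out --rows "-40 20 -10 5; -45 25 -20 5.5; -45 30 -30 5.5; -43 30 -30 0; 0 5 -40 0; 0 0 -40 0; 0 0 -20 0; 0 0 -9 0; 0 0 0 0"

```text
t: 47.02
eef_pos: [0.5499, -0.0335, 0.0267]
tool_rot: [-0.189, 0.656, 0.668, 0.296]
contact_force: [-0.5, -0.0, 0.9]
gripper_width: 0.001
grasp_force: 0.0
```

```bash
python3 s.py; python3 - <<'E'
from h import *
c=cam("side");p=proj(c,[.551,.02,.05]).astype(int);w=60
cv2.imwrite("pics/a4.png",cv2.resize(c["img"][p[1]-w:p[1]+w,p[0]-w:p[0]+w],(480,480),interpolation=cv2.INTER_CUBIC))
E
```

```text
[ 0.06   0.75   0.366  2.003 -1.209  1.061  1.347] [ 0.5499 -0.0335  0.0267] 47.02 z [ 0.136  0.643 -0.753] y [ 0.988 -0.036  0.147] tilt 41.109267587906885 az 78.0798824692866 [-0.5 -0.   0.9]
```

View pics/a4.png

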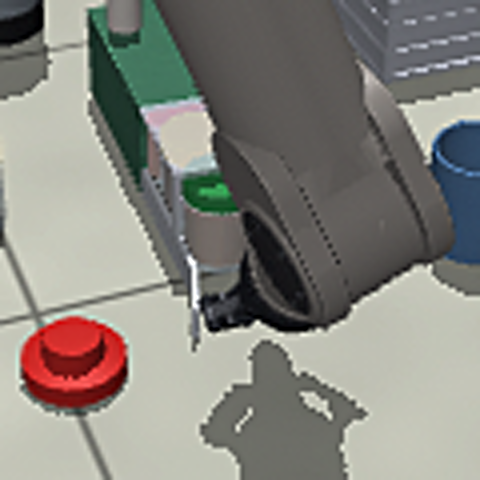

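carry_out --rows "0 10 0 0; 0 10 0 0; 1 10 0 0; 0 10 0 0; 0 8 0 0; 1 6 0 0; 0 5 0 0; 0 5 0 0; 0 5 0 0; 0 5 0 0"

```text
t: 48.32
eef_pos: [0.5516, 0.0399, 0.0266]
tool_rot: [-0.189, 0.657, 0.667, 0.296]
contact_force: [-0.9, -4.8, 1.0]
gripper_width: 0.001
grasp_force: 2.2
```

carry_out --rows "0 4 0 0; 0 4 0 0; 1 4 0 0; 0 0 0 0"

```text
t: 48.82
eef_pos: [0.5523, 0.0532, 0.0267]
tool_rot: [-0.19, 0.656, 0.668, 0.296]
contact_force: [0.3, -0.9, -0.6]
gripper_width: -0.0
grasp_force: 0.6
```

carry_out --rows "0 3 0 0; 0 3 0 0; 0 3 0 0"

```text
t: 49.2
eef_pos: [0.5524, 0.0616, 0.0267]
tool_rot: [-0.189, 0.656, 0.668, 0.296]
contact_force: [1.0, -2.6, -0.1]
gripper_width: -0.0
grasp_force: 1.7
```

carry_out --rows "0 2 0 0; 0 2 0 0; 0 2 0 0"

```text
t: 49.58
eef_pos: [0.5524, 0.0675, 0.0267]
tool_rot: [-0.189, 0.656, 0.668, 0.296]
contact_force: [0.3, -2.8, -0.1]
gripper_width: 0.0
grasp_force: 1.6
```

carry_out --rows "0 2 0 0; 0 2 0 0"

```text
t: 49.82
eef_pos: [0.5524, 0.0715, 0.0267]
tool_rot: [-0.189, 0.656, 0.668, 0.296]
contact_force: [0.4, -2.3, 0.7]
gripper_width: 0.004
grasp_force: 1.6
```

carry_out --rows "0 2 0 0; 0 2 0 0"

```text
t: 50.08
eef_pos: [0.5524, 0.0756, 0.0267]
tool_rot: [-0.189, 0.656, 0.668, 0.296]
contact_force: [-0.1, -2.7, -1.6]
gripper_width: -0.0
grasp_force: 1.6
```

carry_out --rows "0 1.5 0 0; 0 1.5 0 0"

```text
t: 50.32
eef_pos: [0.5524, 0.0785, 0.0267]
tool_rot: [-0.189, 0.656, 0.668, 0.296]
contact_force: [0.0, -2.8, -0.3]
gripper_width: -0.0
grasp_force: 1.6
```

carry_out --rows "0 1.5 0 0; 0 1.5 0 0"

```text
t: 50.58
eef_pos: [0.5525, 0.0813, 0.0267]
tool_rot: [-0.189, 0.656, 0.668, 0.296]
contact_force: [0.3, -3.9, 0.3]
gripper_width: 0.001
grasp_force: 1.8
```

carry_out --rows "0 1.5 0 0; 0 1.5 0 0"

```text
t: 50.82
eef_pos: [0.5525, 0.0844, 0.0267]
tool_rot: [-0.189, 0.656, 0.668, 0.296]
contact_force: [0.5, -4.1, -0.2]
gripper_width: 0.003
grasp_force: 1.9
```

carry_out --rows "0 1 0 0; 0 1 0 0"

```text
t: 51.08
eef_pos: [0.5525, 0.0864, 0.0267]
tool_rot: [-0.189, 0.656, 0.668, 0.296]
contact_force: [-0.6, -4.2, -0.9]
gripper_width: -0.002
grasp_force: 1.9
```

carry_out --rows "0 1 0 0; 0 1 0 0"

```text
t: 51.32
eef_pos: [0.5525, 0.0884, 0.0267]
tool_rot: [-0.189, 0.656, 0.668, 0.296]
contact_force: [0.1, -4.3, 0.8]
gripper_width: 0.001
grasp_force: 1.9
```

carry_out --rows "0 1 0 0; 0 1 0 0"

```text
t: 51.58
eef_pos: [0.5526, 0.0895, 0.0266]
tool_rot: [-0.189, 0.657, 0.667, 0.296]
contact_force: [-0.5, -8.6, 1.7]
gripper_width: -0.004
grasp_force: 2.4
```

carry_out --rows "0 1 0 0; 0 0.5 0 0"

```text
t: 51.82
eef_pos: [0.5528, 0.0897, 0.0266]
tool_rot: [-0.188, 0.657, 0.667, 0.296]
contact_force: [-0.7, -11.0, 4.2]
gripper_width: -0.0
grasp_force: 2.6
```

carry_out --rows "0 1 0 0; 0 0 0 0"

```text
t: 52.08
eef_pos: [0.5532, 0.0898, 0.0264]
tool_rot: [-0.187, 0.658, 0.667, 0.296]
contact_force: [-1.0, -11.4, 2.7]
gripper_width: 0.004
grasp_force: 2.2
```

```bash
python3 - <<'E'
from h import *
L=[]
for n in("side","top"):
    c=cam(n);p=proj(c,[.551,.07,.08]).astype(int);w=32
    L.append(cv2.resize(c["img"][p[1]-w:p[1]+w,p[0]-w:p[0]+w],(400,400),interpolation=cv2.INTER_CUBIC))
cv2.imwrite("pics/a5.png",cv2.convertScaleAbs(np.hstack(L),alpha=1.3))
E
```

```text
(no output)
```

View pics/a5.png

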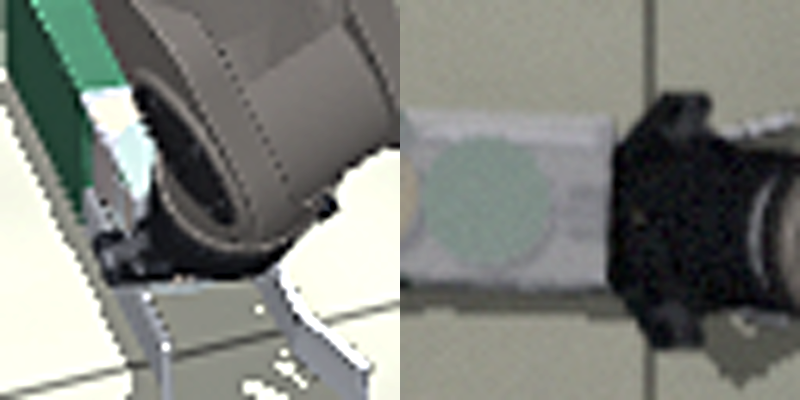

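```bash
python3 - <<'E'
from h import *
o=get_obs();print(o["contact_force"],o["torque"],o["joint_torque"],o["t"])
E
```

```text
[ -1.15014024 -12.15424824   3.58552062] [-1.99930087  0.13975139  0.02610726] [ -6.12912789 -53.71731162  -2.76790023 -11.13775849  -1.6827834
   4.31758583  -0.17657984] 52.175
```

carry_out --rows "0 -2 0 0; 0 -3 0 0; 0 0 0 0"

```text
t: 52.55
eef_pos: [0.5522, 0.0891, 0.027]
tool_rot: [-0.19, 0.656, 0.668, 0.297]
contact_force: [0.4, -0.3, -1.0]
gripper_width: 0.002
grasp_force: 0.0
```

```bash
python3 - <<'E'
from h import *
o=get_obs();print(o["contact_force"],o["torque"],o["joint_torque"],o["t"],o["eef_pos"])
E
```

```text
[ 0.44364421 -0.34593629 -1.02719699] [-0.6965495   0.17489819  0.01901137] [ 2.70799762e-01 -5.47931707e+01  3.68932284e+00 -1.17056045e+01
 -1.01409987e+00  2.41677627e+00  3.13987774e-03] 52.55 [0.55215975 0.08909444 0.02696392]
```

The top view shows the green jar fully under the roof, its rear about 29 mm inside, but the gripper body sits very close to the roof edge. To make sure the stop I felt was the plate and not the roof, I'll lower the tool 9 mm for more roof clearance and push again.

carry_out --rows "0 -3 0 0; 0 0 -5 0; 0 0 -4 0; 0 1.5 0 0; 0 1.5 0 0; 0 0 0 0"

```text
t: 53.3
eef_pos: [0.5524, 0.0882, 0.0178]
tool_rot: [-0.189, 0.656, 0.668, 0.296]
contact_force: [0.3, 0.2, -0.0]
gripper_width: 0.001
grasp_force: 0.0
```

carry_out --rows "0 1 0 0; 0 1 0 0"

```text
t: 53.55
eef_pos: [0.5526, 0.0894, 0.0177]
tool_rot: [-0.189, 0.657, 0.668, 0.296]
contact_force: [-0.7, -3.3, 0.2]
gripper_width: -0.003
grasp_force: 0.0
```

carry_out --rows "0 1 0 0; 0 0 0 0"

```text
t: 53.8
eef_pos: [0.5528, 0.0897, 0.0175]
tool_rot: [-0.188, 0.657, 0.667, 0.296]
contact_force: [0.0, -5.5, 0.3]
gripper_width: 0.004
grasp_force: 0.4
```

The stop comes at the same y, but the pad force is now near zero. So the knuckles are meeting the wall ends and the row is still about 2 mm short. A few more degrees of lean will give the clearance.

carry_out --rows "0 -25 5 0; 0 -45 40 0; 40 -20 40 -9; 60 -10 40 -10; 60 -5 30 -10.5; 60 0 10 -10.5; 60 0 0 -10.5; 60 0 0 -10.5; 60 0 0 -10.5; 60 0 0 -10.5"

```text
t: 55.05
eef_pos: [0.9693, -0.0157, 0.1699]
tool_rot: [0.032, 0.931, 0.113, 0.345]
contact_force: [-0.1, -1.8, -1.5]
gripper_width: -0.003
grasp_force: 0.0
```

carry_out --rows "60 0 0 -8; 60 0 0 0; 60 0 0 0; 60 0 0 0; 60 0 5 0; 60 0 5 0; 60 0 5 0"

```text
t: 55.92
eef_pos: [1.2378, -0.0314, 0.1767]
tool_rot: [0.055, 0.92, 0.054, 0.385]
contact_force: [-0.0, -0.4, 0.3]
gripper_width: -0.006
grasp_force: 0.0
```

```bash
python3 s.py
```

```text
[-0.138  1.451  1.291  0.245 -1.285  0.821 -1.351] [ 1.2378 -0.0314  0.1767] 55.92 z [ 0.714 -0.06  -0.698] y [ 0.057 -0.988  0.143] tilt 45.75964648451866 az -4.776111238799391 [-0.  -0.4  0.3]
```

carry_out --rows "60 0 5 0; 60 0 5 0; -55 0 0 8; -60 0 5 10.5; -60 0 5 10.5; -60 0 5 10.5; -60 0 0 10.5; -60 0 0 10.5; -60 0 0 10.5; -60 0 0 10.5"

```text
t: 57.18
eef_pos: [0.8908, -0.0782, 0.2266]
tool_rot: [-0.18, 0.74, 0.517, 0.392]
contact_force: [0.1, -0.6, -0.2]
gripper_width: 0.002
grasp_force: 0.0
```

```bash
python3 s.py
```

```text
[ 0.166  0.838  0.239  1.246 -1.185  1.192  0.517] [ 0.8908 -0.0782  0.2266] 57.17 z [ 0.394  0.671 -0.628] y [ 0.905 -0.402  0.139] tilt 51.061213343088134 az 59.55451519576383 [ 0.1 -0.6 -0.2]
```

carry_out --rows "-57 0 0 10.5; -57 0 0 10.5; -57 5 -5 0; -57 10 -20 0; -57 15 -30 0; -56 15 -40 0; 0 3 -50 0; 0 0 -35 0; 0 0 -10 0; 0 0 0 0"

```text
t: 58.42
eef_pos: [0.5621, -0.0324, 0.0428]
tool_rot: [-0.246, 0.635, 0.641, 0.353]
contact_force: [-0.0, -0.9, -0.1]
gripper_width: -0.004
grasp_force: 0.0
```

```bash
python3 s.py
```

```text
[ 0.289  0.786  0.138  1.916 -1.128  1.13   1.292] [ 0.5621 -0.0324  0.0428] 58.42 z [ 0.133  0.766 -0.629] y [ 0.989 -0.056  0.14 ] tilt 51.02444568446679 az 80.18598103170581 [-0.  -0.9 -0.1]
```

carry_out --rows "-5 12 -4 0; -6 15 -2 0; -1 15 0 0; 0 15 0 0; 0 15 0 0; 0 15 0 0; 1 12 0 0; 0 9 0 0; 0 6 0 0; 0 2 0 0"

```text
t: 59.68
eef_pos: [0.5511, 0.0834, 0.0365]
tool_rot: [-0.246, 0.635, 0.641, 0.353]
contact_force: [-0.7, 0.3, -0.3]
gripper_width: -0.001
grasp_force: 0.0
```

carry_out --rows "0 2 0 0; 0 2 0 0"

```text
t: 59.92
eef_pos: [0.5511, 0.0869, 0.0365]
tool_rot: [-0.246, 0.635, 0.641, 0.353]
contact_force: [-0.1, -0.3, -0.1]
gripper_width: -0.005
grasp_force: 0.0
```

carry_out --rows "0 1 0 0; 0 1 0 0"

```text
t: 60.18
eef_pos: [0.5511, 0.0892, 0.0366]
tool_rot: [-0.246, 0.635, 0.641, 0.353]
contact_force: [0.0, 0.0, 0.4]
gripper_width: 0.0
grasp_force: 0.0
```

carry_out --rows "0 1 0 0; 0 1 0 0"

```text
t: 60.42
eef_pos: [0.5511, 0.0912, 0.0365]
tool_rot: [-0.246, 0.635, 0.641, 0.353]
contact_force: [-0.5, -2.3, 0.6]
gripper_width: 0.0
grasp_force: 1.2
```

carry_out --rows "0 1 0 0; 0 1 0 0"

```text
t: 60.68
eef_pos: [0.5515, 0.0919, 0.0364]
tool_rot: [-0.245, 0.636, 0.641, 0.353]
contact_force: [0.1, -5.5, 2.2]
gripper_width: -0.004
grasp_force: 2.7
```

carry_out --rows "0 0.7 0 0; 0 0.7 0 0"

```text
t: 60.92
eef_pos: [0.5518, 0.093, 0.0364]
tool_rot: [-0.245, 0.636, 0.641, 0.353]
contact_force: [-1.4, -7.1, 3.4]
gripper_width: 0.002
grasp_force: 3.5
```

carry_out --rows "0 1 0 0; 0 1 0 0"

```text
t: 61.18
eef_pos: [0.5521, 0.0934, 0.0364]
tool_rot: [-0.244, 0.637, 0.641, 0.353]
contact_force: [-2.2, -13.1, 7.0]
gripper_width: 0.003
grasp_force: 6.3
```

carry_out --rows "0 1 0 0; 0 1 0 0"

```text
t: 61.42
eef_pos: [0.5524, 0.0938, 0.0363]
tool_rot: [-0.243, 0.638, 0.641, 0.353]
contact_force: [-3.9, -18.4, 9.7]
gripper_width: 0.001
grasp_force: 8.9
```

The force rose to 18 N at the jar, with pad force in proportion and the tool stalled, so the plate is bottomed after about 12 mm of spring travel. Backing out now.

carry_out --rows "0 -5 0 0; 0 -5 0 0; 0 -15 0 0; 0 -30 0 0; 0 -40 0 0; 0 -40 10 0; 0 -40 40 0; 0 -30 50 0; 0 0 40 0; 0 0 0 0"

```text
t: 62.68
eef_pos: [0.5522, -0.1082, 0.1793]
tool_rot: [-0.243, 0.635, 0.642, 0.354]
contact_force: [0.3, -0.4, -0.1]
gripper_width: 0.005
grasp_force: 0.0
```

```bash
python3 - <<'E'
from h import *
np.set_printoptions(precision=4,suppress=True)
c=cam("top");i=c["img"];o=get_obs();print(o["t"],o["eef_pos"],o["contact_force"])
for k in("jar_red","jar_yellow","jar_green","mug","lid_cap","jar_blue","screwdriver"):
    for r in place_of("top",k)[:2]: print(k,round(r["confidence"],2),at(c,r["centre"],0))
p=proj(c,[.551,.06,.08]).astype(int)
cv2.imwrite("pics/a6.png",cv2.convertScaleAbs(cv2.resize(i[p[1]-40:p[1]+40,p[0]-70:p[0]+70],(770,440),interpolation=cv2.INTER_CUBIC),alpha=1.3))
E
```

```text
62.725 [ 0.5513 -0.1072  0.1775] [-0.2175  0.5214 -0.6862]
jar_red 0.44 [ 0.31   -0.2455  0.    ]
mug 0.68 [0.5741 0.0762 0.    ]
mug 0.63 [0.7645 0.0119 0.    ]
lid_cap 0.73 [ 0.399  -0.0199  0.    ]
jar_blue 0.89 [0.3618 0.1778 0.    ]
screwdriver 0.73 [ 0.734  -0.2766  0.    ]
```

View pics/a6.png

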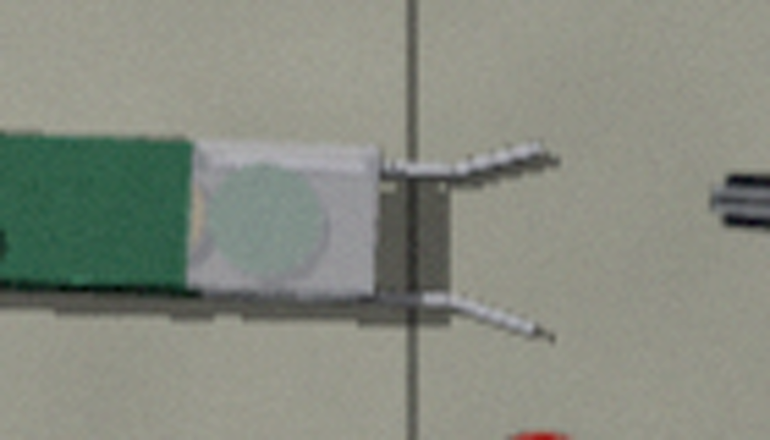

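The green jar stands upright under the roof at (265,218), with yellow snug behind it at (197,215). The arm is clear and the rest is undisturbed, so I'm handing in.

```bash
python3 -c "
from station import *
print(hand_in())"
```

```text
the job is handed in; nothing more can be done
None
```

I handed the job in at about 63 s: the red, yellow and green jars are in the lane in that order, pushed up to about 18 N until the sprung plate stopped moving; red's final position is hidden by the housing, and I checked the other items only from the top view.

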